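# Put the plate gauge back in its rack and present the cranked lever level over its fixture

### The job

The flat plate gauge still stands in the fork of the lever fixture: slide it edgewise, fully home, into the empty front slot of the wooden gauge rack and let go of it. Then pick up the cranked lever by its balance point and hold it level over the fixture, bore centred over the locating pin and tongue over the fork, with a finger's breadth of air above the pin's tip so that the pin can be oiled. Never let the lever touch the fixture, leave the other things on the bench where they are, and finish while still holding the lever there, keeping still.

Things in the scene. Friction and masses are not known exactly. Their poses are not given: they have to be found in the camera images.
- fixture: Lever fixture, fixed: dark steel base plate 104 x 250 x 12 mm on the bench. Origin: centre of its underside; z up, y along its length. At its -y end (right, seen from the robot) stands the locating pin on a round seat (50 mm across, 26 mm high), mid-way a rest screw (26 mm high), at +y the fork. It may stand on the left or the right of the bench.
- pin_top (a point): Tip of the fixture's locating pin, on the pin's axis, 56 mm above the bench (pin 16 mm in diameter, rising 30 mm from its seat); axes as the fixture's.
- fork_top (a point): Centre of the gap of the fixture's fork, level with the tops of its cheeks, 44 mm above the bench; 24 mm along the fixture's +x and 158 mm along +y from the pin. The gap is 12 mm wide (x), 44 mm long (y), open at its ends; its floor is 20 mm above the bench. Each cheek is 14 mm thick; low screw heads (27 mm) stand beside them.
- gauge_mid (a point): Centre of the loose plate gauge: bright steel plate 10 mm thick (its x), 50 mm wide (y), 95 mm high (z, up), with a dark hole near one upper corner, about 0.3 kg. It starts upright in the fork, its plane along the fixture's y, its centre 67.5 mm and top 115 mm above the bench; its upper 71 mm stand clear of the cheeks. Either face may point either way in the rack.
- gauge_foot (a point): Centre of the gauge's lower edge, 47.5 mm below its centre; the lowest 4 mm are narrowed to 7 mm for lead-in.
- rack: Gauge rack, fixed: wooden block 122 (x) x 84 (y) x 42 mm high on the bench, origin at the centre of its underside, z up, front towards the robot (-x). Three slots run along its y; the two rear ones hold smaller gauges, fixed, that end 54 mm above the bench; the front slot is empty. It stands on the other side of the bench from the fixture.
- slot_floor (a point): Centre of the floor of the empty front slot, 36 mm in front of the block's centre, 10 mm above the bench; axes as the rack's. The slot is 14 mm wide (rack's x), 56 mm long (y), 32 mm deep, with a 2 mm chamfer at its mouth. A gauge fully home stands on this floor, its top 105 mm above the bench.
- lever: Cranked lever, loose grey casting, 0.6 to 0.8 kg, flat on the bench near the robot. Origin: on its bore's axis, underside; z up. Round boss 42 mm across, 37 mm high, 20 mm through bore; arm 16 mm wide (x), 28 mm high, straight along +y to 100 mm, then cranked 24 mm to +x; bright tongue 10 mm thick from y = 132 to 182 mm. It fits the fixture with its axes parallel to the fixture's.
- lever_bore (a point): Centre of the bore on the lever's underside (the same point as the lever's origin).
- lever_tongue (a point): Point on the underside of the tongue that belongs over the centre of the fork: 24 mm along the lever's x and 158 mm along its y from the bore's axis.
- lever_balance (a point): Balance point of the lever: on the centre line of the straight arm, half-way up (14 mm above the underside), 53.5 mm from the bore's axis towards the tongue. The arm's sides are parallel here, 16 mm apart, to be gripped across x; axes as the lever's.
- pipe_nipple: Bystander: small brass pipe union standing up, 38 mm high, on the left.
- disc_b: Bystander: grinding disc 100 mm across lying flat on the right.
- bolt_a: Bystander: hexagon bolt standing on its head, 53 mm high, in front on the right.
- spanner_b: Bystander: combination spanner 188 mm long lying flat in front on the left.
- cold_chisel: Bystander: dark cold chisel 167 mm long lying near the bench's front edge, left of the middle.
- flat_offcut: Bystander: offcut of flat bar 40 x 160 x 8 mm, lying in front on the right.
- pliers: Bystander: combination pliers with red sleeves, 165 mm long, lying at the back in the middle.
Mind the look-alikes: they are no part of the job. Of the things that look like the rack, the smaller one is meant.

How it is judged:
On the way:
1. the plate gauge stands fully home in the empty rack slot, let go (horizontal distance between gauge_foot and slot_floor below 0.006 m and z of gauge_foot in the frame of slot_floor below 0.004 m and angle between gauge_foot's own z axis and vertical below 0.12 rad and contact force between the fingers and gauge below 0.1 N and contact force between lever and the fingers below 0.1 N and height (world z) of lever_bore below 0.02 m), for 0.2 s.
At the end, for the whole second after the job is handed in: Gauge home and upright in the rack's front slot (6 mm of its centre, 4 mm of its floor). Lever held still, gripped within 16 mm of its balance point, level to 4 degrees, bore within 8 mm of the pin's axis, tongue within 10 mm of the fork's centre, underside 6 to 40 mm over the pin's tip (horizontal distance between gauge_foot and slot_floor below 0.006 m and z of gauge_foot in the frame of slot_floor below 0.004 m and angle between gauge_foot's own z axis and vertical below 0.12 rad and contact force between the fingers and lever above 3 N and contact force between lever and fixture below 0.2 N and y of the grasp point in the frame of lever_balance between -0.016 and 0.016 m and angle between lever_bore's own z axis and vertical below 0.07 rad and horizontal distance between lever_bore and pin_top below 0.008 m and horizontal distance between lever_tongue and fork_top below 0.01 m and z of lever_bore in the frame of pin_top between 0.006 and 0.04 m and linear speed of lever below 0.02 m/s and angular speed of lever below 0.15 rad/s); the arm keeps its last pose, push and grip.
It fails at once if the lever touches the fixture (contact force between lever and fixture above 1 N).
It fails at once if a bystander is displaced by more than 25 mm (distance of any of pipe_nipple, disc_b, bolt_a, spanner_b, cold_chisel, flat_offcut, pliers from where it was at the start of the episode above 0.025 m).
It also fails if it takes over 59 s, if anything falls off the work surface, if the arm or the gripper's body presses on something with over 40 N, if the wrist force passes 120 N, or if a joint passes its speed limit or range.

### The arm

A 7-joint arm with a two-finger parallel gripper is mounted at the origin on a cart in front of the work surface, level with it; the furniture and walls round the work are solid. World frame = base frame: x ahead of the robot, y to its left, z up, the work surface at z = 0. Lengths are in m, angles in rad, forces in N, time in s.
With the tool pointing down it reaches from about 0.425 to 0.825 m from the base axis. Payload 3.6 kg.
Tool frame: the origin (TCP) lies midway between the tips of the shut fingers; the grasp point (between the pads) lies 19 mm behind it (ctrl.pinch_z is the distance from the TCP to the grasp point, in m); z points along the fingers, y is the line along which they close (so a half turn about z gives the same grasp; the last joint's range is limited). The gripper opens to 85 mm and grips with 20 to 120 N. Pads are 22 mm wide; open, the fingers measure 114 mm over their backs; the gripper's body (76 mm by 85 mm) begins 54 mm behind the grasp point. The pads swing forward as they close: fully open they stand 13 mm farther back than shut.
Start: joints at [-1.367, 0.615, -0.013, 1.423, 0.008, 1.103, -0.04], TCP at [0.149, 0.633, 0.231] pointing down, gripper open.
Joint ranges: [-3.12, 3.12], [-0.3, 2.06], [-1.34, 1.32], [0.26, 2.42], [-1.36, 4.5], [0.01, 1.98], [-2.84, 2.84]. Speed limits (rad/s): [2.79, 2.79, 3.14, 3.14, 3.14, 3.14, 3.14].

### API

Orientations are given as a 3x3 rotation matrix whose columns are the frame's x, y, z axes.
In Python, from bench import ctrl gives the robot as it stands.
- The arm moves only by the tool servo_tool, never from a script. Its argument "steps" is a list of rows, each a list of 3 entries, a list of its own where there are three numbers: the opening, from -1 (shut) to 1 (fully open), so that 0 is half open, then the shift along the tool's x, y, z in units of 25 mm (1.0 is 25 mm), then the turn, a rotation vector about the tool's x, y, z in units of 8 degrees (1.0 is 8 degrees). In form: [[hand, [x, y, z], [wx, wy, wz]], ...]. A call has 1 to 12 rows; each row shifts and turns the commanded pose from where the row before left it, along the tool's axes as they then stand; what a row does not reach is not made up. A row lasts 1/10 s, in which the tool goes at most 50 mm and 8.59 degrees, less where a joint would pass 70% of its speed; a pose out of reach is approached as far as the arm can. A call is refused whole if a number of a shift passes 1 or a number of a turn 1, either way. A call with a gripper value outside its range is refused whole. The fingers move at their own pace and stop on an object; the grip force is fixed at half the most. Time passes only in rows, so rows that do not move let the fingers close. It gives the time, the measured TCP pose, the force, the opening and the grip force at its end, in the units of the state.
- ctrl.get_state(): the state, without advancing time (a new reading comes with each control period).
- ctrl.camera(name): name is "side" or "top"; returns the picture (400x640x3 uint8, red, green, blue); there is no depth.
- ctrl.camera_info(name): a dict with "fovy" (degrees; the focal length in pixels is half the picture's height over the tangent of half this angle, whatever the lens; pixels are square), "cx", "cy" (the principal point, pixels), "extrinsics" (4x4, takes a point from camera to world coordinates). Camera axes: x right, y up, looking along -z (the intrinsics and any distortion apply to the point x, -y, -z); pixel columns grow to the right and rows downward; lengths in m; the calibration is good to about 2 mm. A picture is of the moment at which its call begins. camera_info takes no time and is no camera call.
- ctrl.hand_in(): hands the job in; it is judged then, once.
The state is a dict: "time": time; "joint_pos": joint angles; "qd": joint speeds; "joint_torque": joint torques, N m; "position": TCP position; "tool_rot": TCP orientation; "ft_force": force on the tool from outside, world axes, zero at the start; "moment": the same for the moment, N m; "grip_width": finger opening in m; "grip_force": force on a finger pad.
Only numpy, scipy, OpenCV 4.12 (cv2) and the standard library are available. Lean on these libraries where they do the work, as an engineer would, in place of code of your own. Each camera call takes 0.05 s, during which the arm holds its last target. There are 200 camera calls.

## Working session

There is one attempt and no reset: what is moved stays moved. The work goes in short steps, Python scripts to look and compute and a tool call to move; the robot and the scene stay as the last step left them, time stands still between calls to the robot, and variables do not carry over. Pictures are saved under pics/ and viewed, at most 10 in all, crops included, and the job is handed in when it is done.

Besides the shell and the picture viewer there is one more tool, called after "Call:" by a JSON object that holds its "method" and its "body", one argument or row to a line. servo_tool: Moves the arm, as the interface text tells. Its arguments: {"type":"object","properties":{"steps":{"type":"array","items":{"type":"array"}}},"required":["steps"]}

```bash
mkdir -p pics; ls; cat > h.py <<'E'
import numpy as np, cv2
from bench import ctrl
E
python3 - <<'E'
from h import *
for n in("top","side"):
    i=ctrl.camera_info(n);print(n,{k:(np.round(v,4).tolist() if k=="extrinsics" else v) for k,v in i.items()})
    cv2.imwrite(f"pics/{n}0.png",ctrl.camera(n)[:,:,::-1])
s=ctrl.get_state();print(s); print(ctrl.pinch_z)
E
```

```text
pics
top {'fovy': 52.37950703861374, 'cx': 322.75971511007845, 'cy': 200.67729948655574, 'extrinsics': [[-0.006, 0.991, -0.1341, 0.3822], [-1.0, -0.0068, -0.0053, -0.0241], [-0.0062, 0.1341, 0.991, 1.5005], [0.0, 0.0, 0.0, 1.0]]}
side {'fovy': 51.735880248308796, 'cx': 324.22237521508606, 'cy': 202.94964789029487, 'extrinsics': [[-0.9565, 0.1464, -0.2524, 0.2524], [-0.2917, -0.4926, 0.8199, 0.9777], [-0.0043, 0.8578, 0.5139, 0.6641], [0.0, 0.0, 0.0, 1.0]]}
{'time': 0.1, 'joint_pos': array([-1.36649387,  0.61579167, -0.01266873,  1.4247426 ,  0.00812006,
        1.10344563, -0.04040825]), 'qd': array([-0.00084622, -0.00161977, -0.00061148, -0.0040714 , -0.00212062,
       -0.0003135 , -0.00078588]), 'joint_torque': array([ 2.12787621e-03, -4.70383286e+01,  2.60584317e-01, -1.71570736e+01,
        1.00914910e-02,  5.95142803e-03, -1.20234574e-05]), 'position': array([0.14849957, 0.63208915, 0.23027258]), 'tool_rot': array([[-9.73508069e-01,  2.28652075e-01, -5.17082073e-04],
       [ 2.28652659e-01,  9.73505402e-01, -2.27915314e-03],
       [-1.77509034e-05, -2.33700616e-03, -9.99997269e-01]]), 'ft_force': array([0.49507294, 0.1945649 , 0.37648757]), 'moment': array([-0.02704677,  0.00550073, -0.02919857]), 'grip_force': 0.0, 'grip_width': 0.08552054125855428}
0.0187
```

View pics/top0.png

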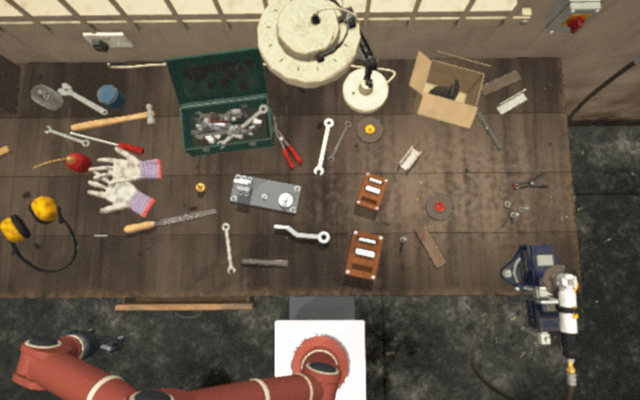

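View pics/side0.png

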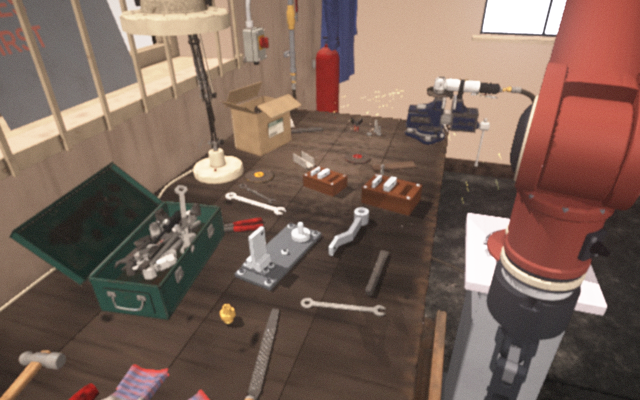

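The top view shows two wooden racks: a smaller one at (372,190) and a larger one at (363,255), which is a look-alike. The fixture is at (265,193) with its pin boss at (285,200) and the gauge near (243,185). The lever has its boss at (323,237) and its tongue at (280,228). The side view shows the gauge at (258,250), the racks at (325,180) and (390,192), and the lever from (362,215) to (333,248). Next I'll check these in close crops.

```bash
cat > h.py <<'E'
import numpy as np, cv2
from bench import ctrl
def cam(n):
    i=ctrl.camera_info(n); f=200/np.tan(np.radians(i["fovy"]/2)); return f,i["cx"],i["cy"],np.array(i["extrinsics"]),i
def proj(n,P):
    f,cx,cy,E,_=cam(n); p=(np.atleast_2d(P)-E[:3,3])@E[:3,:3]
    return np.c_[cx+f*p[:,0]/-p[:,2], cy-f*p[:,1]/-p[:,2]]
def back(n,uv,z):
    f,cx,cy,E,_=cam(n); uv=np.atleast_2d(uv).astype(float)
    d=np.c_[(uv[:,0]-cx)/f,-(uv[:,1]-cy)/f,-np.ones(len(uv))]@E[:3,:3].T
    return E[:3,3]+d*((z-E[2,3])/d[:,2])[:,None]
def crop(n,x0,y0,x1,y1,k,name,img=None):
    im=ctrl.camera(n) if img is None else img
    cv2.imwrite(f"pics/{name}.png",cv2.resize(im[y0:y1,x0:x1,::-1],None,fx=k,fy=k,interpolation=cv2.INTER_CUBIC))
E
python3 - <<'E'
from h import *
a=[np.mean([ctrl.camera(n).astype(float) for _ in range(4)],0).astype(np.uint8) for n in("top","side")]
np.savez("im0.npz",top=a[0],side=a[1])
crop("top",225,165,395,285,4.7,"topc",a[0]); crop("side",230,160,430,300,4,"sidec",a[1])
print(ctrl.camera_info("top").keys())
E
```

```text
dict_keys(['fovy', 'cx', 'cy', 'extrinsics'])
```

View pics/topc.png

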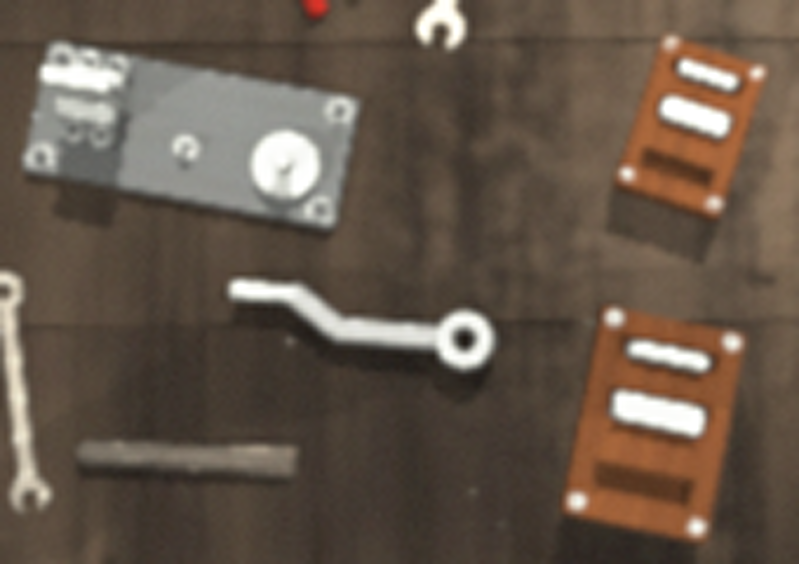

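View pics/sidec.png

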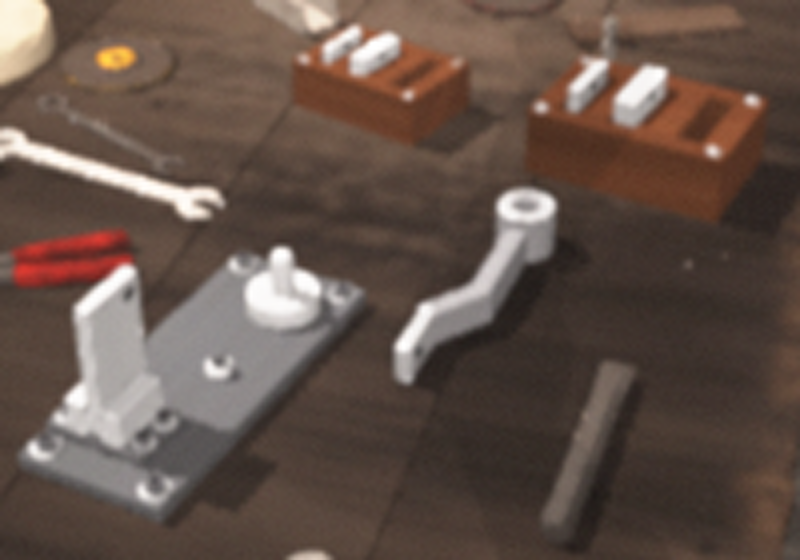

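The crops confirm the choice. The smaller rack at topc (692,123) has its empty front slot at (677,167), and the larger one at (655,420) is the decoy. In the fixture, the seat is at (285,165) and the gauge stands in the left fork at (80,75). The lever boss is at (465,340) and the tongue tip at (230,290).

```bash
cat >> h.py <<'E'
from scipy.optimize import least_squares
T=lambda p:np.array([225,165])+(np.array(p,float)+.5)/4.7-.5
S=lambda p:np.array([230,160])+(np.array(p,float)+.5)/4-.5
def fit(L,x0,verbose=1):
    # L: (camera, pixel, local xyz with None allowed)
    def P(x,l):
        c,s=np.cos(x[2]),np.sin(x[2]); return [x[0]+c*l[0]-s*l[1],x[1]+s*l[0]+c*l[1],l[2]]
    r=lambda x:np.concatenate([proj(c,P(x,l))[0]-uv for c,uv,l in L])
    o=least_squares(r,x0,loss="soft_l1"); 
    if verbose: print(np.round(o.x,4),np.degrees(o.x[2]).round(2)); print(np.round(r(o.x).reshape(-1,2),1).tolist())
    return o.x
E
cat > m.py <<'E'
from h import *
d=lambda a,b:np.linalg.norm(a-b)
for nm,c in(("small",[(671,43),(757,72),(714,204),(627,173)]),("big",[(614,317),(733,342),(697,527),(577,501)])):
    b=back("top",T(c),.042);print(nm,np.round(b,3).tolist(),d(b[0],b[1]),d(b[1],b[2]))
print("rack");H=.042
# block corners from top view
rk=fit([("top",T((660,37)),(.061,.042,H)),("top",T((768,66)),(.061,-.042,H)),("top",T((720,217)),(-.061,-.042,H)),("top",T((614,185)),(-.061,.042,H)),
 ("top",T((677,167)),(-.036,0,.038)),("side",S((293,62)),(.061,.042,H)),("side",S((414,101)),(-.061,.042,H)),("side",S((470,66)),(-.061,-.042,H)),("side",S((413,141)),(-.061,.042,0))],[.6,-.2,0])
print("fixture")
fx=fit([("top",T((50,40)),(.052,.125,.012)),("top",T((358,97)),(.052,-.125,.012)),("top",T((335,229)),(-.052,-.125,.012)),("top",T((23,175)),(-.052,.125,.012)),
 ("side",S((20,458)),(.052,.125,.012)),("side",S((162,512)),(-.052,.125,.012)),("side",S((368,290)),(-.052,-.125,.012))],[.6,.2,0])
b=back("top",T((285,165)),.026)[0];g=back("side",S((284,298)),.026)[0];print("seat",b,g,back("side",S((282,250)),.056), "tops",proj("top",b))
c,s=np.cos(fx[2]),np.sin(fx[2]);
for q in (b,g): v=q[:2]-fx[:2]; print("pin local",[c*v[0]+s*v[1],-s*v[0]+c*v[1]])
print("lever")
lv=fit([("top",T((465,340)),(0,0,.037)),("side",S((526,207)),(0,0,.037))],[.5,0,0])
for z in(.02,.028): print(back("top",T([(230,290),(235,290),(302,289),(339,332),(400,335)]),z).round(4).tolist())
E
python3 m.py
```

```text
small [[0.678, -0.18, 0.042], [0.654, -0.246, 0.042], [0.552, -0.21, 0.042], [0.576, -0.144, 0.042]] 0.0701072131947327 0.10873599555142828
big [[0.465, -0.132, 0.042], [0.446, -0.222, 0.042], [0.308, -0.192, 0.042], [0.327, -0.102, 0.042]] 0.09219022726040739 0.1415474111455327
rack
[ 0.6114 -0.1931 -0.3073] -17.61
[[0.1, 0.1], [-0.8, 0.6], [0.1, 0.3], [0.3, 0.2], [-0.1, 1.1], [-0.7, -0.9], [-0.3, -0.9], [-0.4, -2.1], [-0.2, 0.6]]
fixture
[ 0.6106  0.1984 -0.1826] -10.46
[[-0.5, 1.4], [-0.2, 0.8], [-0.5, 0.2], [-0.5, -0.1], [-0.5, -1.1], [0.2, -1.0], [-0.6, -0.9]]
seat [0.58625686 0.12118649 0.026     ] [0.57888003 0.13285334 0.026     ] [[0.58351258 0.12091048 0.056     ]] tops [[285.24468085 199.71276596]]
pin local [np.float64(-0.009878901824703362), np.float64(-0.08034787109023799)]
pin local [np.float64(-0.019251968492422042), np.float64(-0.07021482335309642)]
lever
[ 0.4477 -0.0162  0.    ] 0.0
[[-0.6, 0.3], [-0.1, -1.6]]
[[0.4895, 0.1638, 0.02], [0.4895, 0.16, 0.02], [0.4899, 0.108, 0.02], [0.4565, 0.0792, 0.02], [0.4539, 0.032, 0.02]]
[[0.4889, 0.1628, 0.028], [0.4889, 0.159, 0.028], [0.4893, 0.1073, 0.028], [0.4561, 0.0786, 0.028], [0.4535, 0.0317, 0.028]]
```

Call:
{"method": "servo_tool", "body": {
  "steps": [
    [1,[-1,-0.43,0],[0,0,0]],
    [1,[-1,-0.43,0],[0,0,0]],
    [1,[-1,-0.43,0],[0,0,0]],
    [1,[-1,-0.43,0],[0,0,0]],
    [1,[-1,-0.43,0],[0,0,0]],
    [1,[-1,-0.43,0],[0,0,0]],
    [1,[-1,-0.43,0],[0,0,0]],
    [1,[-1,-0.43,0],[0,0,0]],
    [1,[-1,-0.43,0],[0,0,0]],
    [1,[-1,-0.43,0],[0,0,0]],
    [1,[-1,-0.43,0],[0,0,0]]
  ]
}}

```text
time: 1.6
position: [0.3902, 0.4541, 0.2315]
tool_rot: [[-0.974, 0.229, 0.0], [0.229, 0.974, 0.0], [-0.0, 0.0, -1.0]]
ft_force: [-0.2, -0.3, 0.5]
grip_width: 0.0856
grip_force: 0.0
```

Call:
{"method": "servo_tool", "body": {
  "steps": [
    [1,[-1,-0.43,0],[0,0,0]],
    [1,[-1,-0.43,0],[0,0,0]],
    [1,[-1,-0.43,0],[0,0,0]],
    [1,[-1,-0.43,0],[0,0,0]],
    [1,[-1,-0.43,0],[0,0,0]],
    [1,[-1,-0.43,0],[0,0,0]],
    [1,[-1,-0.43,0],[0,0,0]],
    [1,[-1,-0.43,0],[0,0,0]],
    [1,[-1,-0.43,0],[0,0,0]],
    [1,[-1,-0.43,0],[0,0,0]],
    [1,[-1,-0.43,0],[0,0,0]]
  ]
}}

```text
time: 2.7
position: [0.6308, 0.276, 0.2313]
tool_rot: [[-0.973, 0.229, 0.0], [0.229, 0.973, 0.0], [0.0, 0.0, -1.0]]
ft_force: [0.7, -0.0, -0.4]
grip_width: 0.0853
grip_force: 0.0
```

Call:
{"method": "servo_tool", "body": {
  "steps": [
    [1,[0,0,0],[0,0,0.99]],
    [1,[0,0,0],[0,0,0.99]],
    [1,[0,0,0],[0,0,0.99]],
    [1,[0,0,0],[0,0,0.99]],
    [1,[0,0,0],[0,0,0.99]],
    [1,[0,0,0],[0,0,0.99]],
    [1,[0,0,0],[0,0,0.99]],
    [1,[0,0,0],[0,0,0.99]],
    [1,[0,0,0],[0,0,0.99]],
    [1,[0,0,0],[0,0,0.99]],
    [1,[0,0,0],[0,0,0.99]],
    [1,[0,0,0],[0,0,0]]
  ]
}}

```text
time: 3.9
position: [0.6298, 0.2771, 0.2311]
tool_rot: [[0.179, 0.984, -0.0], [0.984, -0.179, -0.0], [-0.0, -0.0, -1.0]]
ft_force: [1.0, 0.3, 0.2]
grip_width: 0.0856
grip_force: 0.0
```

```bash
cat >> h.py <<'E'
RK=[.6114,-.1931,-.3073]; FX=[.6106,.1984,-.1826]; LV=[.4477,-.0162,-.096]
def W(x,l):
    l=np.atleast_2d(np.array(l,float)); c,s=np.cos(x[2]),np.sin(x[2])
    return np.c_[x[0]+c*l[:,0]-s*l[:,1],x[1]+s*l[:,0]+c*l[:,1],l[:,2]]
def rect(cx,cy,a,b,z): return [(cx-a,cy-b,z),(cx+a,cy-b,z),(cx+a,cy+b,z),(cx-a,cy+b,z)]
def circ(cx,cy,r,z): return [(cx+r*np.cos(t),cy+r*np.sin(t),z) for t in np.linspace(0,6.28,25)[:-1]]
def tile(n,im,box,k,polys):
    x0,y0,x1,y1=box
    o=cv2.resize(np.ascontiguousarray(im[y0:y1,x0:x1,::-1]),None,fx=k,fy=k,interpolation=cv2.INTER_CUBIC)
    for pw,col in polys:
        uv=((proj(n,pw)-[x0,y0]+.5)*k-.5)
        cv2.polylines(o,[np.round(uv*8).astype(int)],True,col,1,cv2.LINE_AA,3)
    return o
def model(fx=FX,rk=RK,lv=LV,g=None):
    G,B,R=(0,255,0),(255,128,0),(0,0,255); px,py,kx,ky=-.012,-.079,.012,.079
    p=[(W(fx,rect(0,0,.052,.125,.012)),G),(W(fx,circ(px,py,.025,.026)),G),(W(fx,circ(px,py,.008,.056)),R),
       (W(fx,rect(kx,ky,.02,.022,.044)),B),(W(fx,rect(kx,ky,.006,.022,.044)),B),
       (W(rk,rect(0,0,.061,.042,.042)),G),(W(rk,rect(0,0,.061,.042,0)),G),(W(rk,rect(-.036,0,.007,.028,.042)),R),
       (W(lv,circ(0,0,.021,.037)),G),(W(lv,circ(0,0,.01,.037)),R),(W(lv,[(-.008,.02,.028),(-.008,.1,.028)]),B),(W(lv,[(.008,.02,.028),(.008,.1,.028)]),B),(W(lv,rect(.024,.157,.005,.025,.028)),R)]
    if g is None: p+=[(W(fx,rect(kx,ky,.005,.025,.115)),R)]
    return p
E
python3 - <<'E'
from h import *
z=np.load("im0.npz")
t=tile("top",z["top"],(225,168,390,250),4.8,model()); 
s=ctrl.get_state();R=s["tool_rot"];p=s["position"]
im=ctrl.camera("side")
c=p-.013*R[:,2]; fl=[(np.array([c+R[:,1]*sg*.0428+R[:,0]*e for e in(-.011,.011)]),(255,0,255)) for sg in(-1,1)]
a=tile("side",im,(232,150,362,300),4,model()+fl); 
print(a.shape,t.shape)
a=a[:, :520]; b=tile("side",z["side"],(300,160,370,260),4,model())
cv2.imwrite("pics/ov_side.png",np.hstack([a,np.vstack([b,np.zeros((200,280,3),np.uint8)])])); cv2.imwrite("pics/ov_top.png",t)
E
```

```text
(600, 520, 3) (394, 792, 3)
```

View pics/ov_side.png

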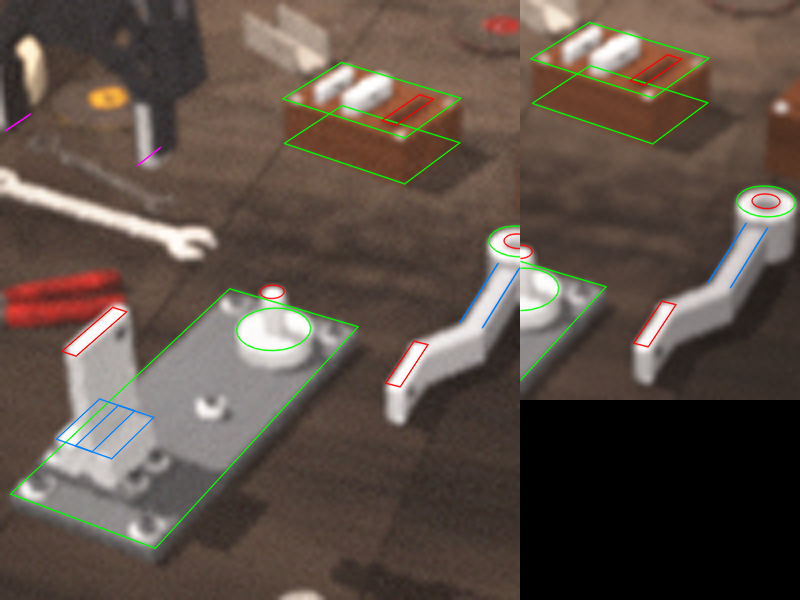

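View pics/ov_top.png

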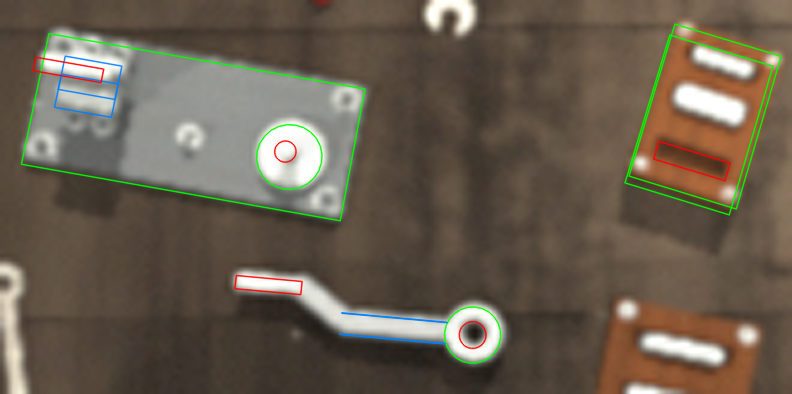

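The overlays fit the lever and rack well. The fixture overlay is off by about 1 px: the gauge top appears about 6 px right of the model in ov_top (68,70), and the plate about 1 px low in the side view. Next I'll get a separate estimate of the gauge top.

```bash
python3 - <<'E'
from h import *
z=np.load("im0.npz")
c=W(FX,[(.012,.079,.115)])[0];print("model",c)
print("side top-face centre",back("side",S((104,290)),.115), "top: left-end",back("top",T((42,75)),.115),"model end",W(FX,[(.012,.104,.115)]))
# profile across gauge top (fixture x) along top image at z=.115 and .044, averaged over y
for n in("top","side"):
  g=cv2.cvtColor(z[n],cv2.COLOR_RGB2GRAY).astype(np.float32)
  def samp(P): uv=proj(n,P).astype(np.float32); return cv2.remap(g,uv[:,0],uv[:,1],cv2.INTER_LINEAR)[:,0]
  xs=np.arange(-.020,.045,.003); ys=np.arange(.059,.099,.004)
  print(n,"x",[(int(x*1000),int(np.mean(samp(W(FX,[(x,y,.115) for y in ys]))))) for x in xs])
  ys=np.arange(.04,.125,.004)
  for x0 in(.009,.012,.015): print(n,"y",x0,[(int(y*1000),int(samp(W(FX,[(x0,y,.115)]))[0])) for y in ys])
E
```

```text
model [0.63674587 0.27390757 0.115     ]
side top-face centre [[0.63612643 0.272997   0.115     ]] top: left-end [[0.64217301 0.29215331 0.115     ]] model end [[0.64128554 0.29849195 0.115     ]]
top x [(-20, 131), (-17, 135), (-14, 146), (-11, 163), (-8, 173), (-5, 176), (-2, 170), (0, 151), (3, 137), (6, 146), (9, 193), (12, 235), (15, 247), (18, 245), (21, 229), (24, 198), (27, 171), (30, 169), (33, 177), (36, 165), (39, 120), (42, 79)]
top y 0.009 [(40, 117), (44, 127), (47, 154), (51, 179), (55, 174), (59, 167), (63, 172), (67, 182), (71, 194), (75, 188), (79, 177), (83, 175), (87, 183), (91, 192), (95, 162), (99, 112), (103, 82), (107, 76), (111, 75), (115, 73), (119, 74), (123, 71)]
top y 0.012 [(40, 124), (44, 137), (47, 182), (51, 225), (55, 231), (59, 230), (63, 226), (67, 230), (71, 237), (75, 237), (79, 231), (83, 227), (87, 231), (91, 235), (95, 220), (99, 142), (103, 85), (107, 76), (111, 75), (115, 73), (119, 74), (123, 72)]
top y 0.015 [(40, 154), (44, 174), (47, 212), (51, 248), (55, 251), (59, 250), (63, 254), (67, 254), (71, 254), (75, 252), (79, 250), (83, 253), 
[... 417 characters left out ...]
(59, 245), (63, 245), (67, 245), (71, 246), (75, 246), (79, 245), (83, 244), (87, 243), (91, 244), (95, 244), (99, 242), (103, 222), (107, 186), (111, 116), (115, 76), (119, 72), (123, 72)]
side y 0.012 [(40, 82), (44, 80), (47, 114), (51, 204), (55, 246), (59, 251), (63, 251), (67, 249), (71, 249), (75, 249), (79, 250), (83, 249), (87, 250), (91, 250), (95, 250), (99, 243), (103, 197), (107, 128), (111, 78), (115, 72), (119, 72), (123, 71)]
side y 0.015 [(40, 75), (44, 80), (47, 127), (51, 198), (55, 232), (59, 234), (63, 227), (67, 222), (71, 227), (75, 236), (79, 239), (83, 239), (87, 236), (91, 231), (95, 225), (99, 198), (103, 126), (107, 79), (111, 71), (115, 72), (119, 72), (123, 72)]
```

Call:
{"method": "servo_tool", "body": {
  "steps": [
    [1,[-0.2,0.32,0],[0,0,0]],
    [1,[0,0,1],[0,0,0]],
    [1,[0,0,1],[0,0,0]],
    [1,[0,0,1],[0,0,0]],
    [1,[0,0,1],[0,0,0]],
    [1,[0,0,1],[0,0,0]],
    [1,[0,0,1],[0,0,0]],
    [1,[0,0,0.4],[0,0,0]],
    [0,[0,0,0],[0,0,0]],
    [-0.6,[0,0,0],[0,0,0]],
    [-0.6,[0,0,0],[0,0,0]],
    [-0.6,[0,0,0],[0,0,0]]
  ]
}}

```text
time: 5.15
position: [0.6379, 0.2706, 0.0729]
tool_rot: [[0.179, 0.984, 0.003], [0.984, -0.179, 0.001], [0.001, 0.002, -1.0]]
ft_force: [0.7, -0.4, 0.8]
grip_width: 0.0284
grip_force: 0.0
```

Call:
{"method": "servo_tool", "body": {
  "steps": [
    [-0.68,[0,0,0],[0,0,0]],
    [-0.68,[0,0,0],[0,0,0]],
    [-0.68,[0,0,0],[0,0,0]]
  ]
}}

```text
time: 5.45
position: [0.637, 0.2705, 0.0715]
tool_rot: [[0.179, 0.984, 0.0], [0.984, -0.179, 0.0], [0.0, 0.0, -1.0]]
ft_force: [-0.7, -0.9, 0.5]
grip_width: 0.0139
grip_force: 0.0
```

Call:
{"method": "servo_tool", "body": {
  "steps": [
    [-1,[0,0,0],[0,0,0]],
    [-1,[0,0,0],[0,0,0]],
    [-1,[0,0,0],[0,0,0]],
    [-1,[0,0,0],[0,0,0]]
  ]
}}

```text
time: 5.85
position: [0.6377, 0.2702, 0.0716]
tool_rot: [[0.18, 0.984, 0.002], [0.984, -0.18, -0.0], [0.0, 0.002, -1.0]]
ft_force: [2.6, -0.1, 0.7]
grip_width: 0.0095
grip_force: 59.0
```

Call:
{"method": "servo_tool", "body": {
  "steps": [
    [-1,[0,0,-0.4],[0,0,0]],
    [-1,[0,0,-0.8],[0,0,0]],
    [-1,[0,0,-1],[0,0,0]],
    [-1,[0,0,-1],[0,0,0]],
    [-1,[0,0,-0.8],[0,0,0]],
    [-1,[-0.25,0,0],[0,0,0]],
    [-1,[-0.6,0.05,0],[0,0,0]],
    [-1,[-1,0.05,0],[0,0,0]],
    [-1,[-1,0.05,0],[0,0,0]],
    [-1,[-1,0.05,0],[0,0,0]],
    [-1,[-1,0.05,0],[0,0,0]],
    [-1,[-1,0.05,0],[0,0,0]]
  ]
}}

```text
time: 7.05
position: [0.6155, 0.1223, 0.1691]
tool_rot: [[0.181, 0.983, -0.006], [0.983, -0.181, -0.002], [-0.003, -0.006, -1.0]]
ft_force: [0.6, -0.1, -1.7]
grip_width: 0.0095
grip_force: 59.3
```

Call:
{"method": "servo_tool", "body": {
  "steps": [
    [-1,[-1,0.05,0],[0,0,0]],
    [-1,[-1,0.05,0],[0,0,0]],
    [-1,[-1,0.05,0],[0,0,0]],
    [-1,[-1,0.05,0],[0,0,0]],
    [-1,[-1,0.05,0],[0,0,0]],
    [-1,[-1,0.05,0],[0,0,0]],
    [-1,[-1,0.05,0],[0,0,0]],
    [-1,[-1,0.05,0],[0,0,0]],
    [-1,[-1,0.05,0],[0,0,0]],
    [-1,[-1,0.05,0],[0,0,0]],
    [-1,[-1,0.05,0],[0,0,0]],
    [-1,[-0.9,0.05,0],[0,0,0]]
  ]
}}

```text
time: 8.25
position: [0.5761, -0.1723, 0.1693]
tool_rot: [[0.182, 0.983, -0.006], [0.983, -0.182, 0.001], [-0.0, -0.006, -1.0]]
ft_force: [-0.1, -0.5, -2.6]
grip_width: 0.0094
grip_force: 59.3
```

Call:
{"method": "servo_tool", "body": {
  "steps": [
    [-1,[-0.5,0,0],[0,0,0]],
    [-1,[0,0,0],[0,0,0.5]],
    [-1,[0,0,0],[0,0,0.41]],
    [-1,[0,0,0.8],[0,0,0]],
    [-1,[0,0,0.8],[0,0,0]],
    [-1,[0,0,0.6],[0,0,0]],
    [-1,[0,0,0],[0,0,0]],
    [-1,[0,0,0],[0,0,0]]
  ]
}}

```text
time: 9.05
position: [0.5763, -0.1823, 0.1158]
tool_rot: [[0.303, 0.953, -0.002], [0.953, -0.303, 0.001], [0.0, -0.002, -1.0]]
ft_force: [0.4, 0.4, -2.4]
grip_width: 0.0093
grip_force: 59.2
```

```bash
python3 - <<'E'
from h import *
s=ctrl.get_state();R=s["tool_rot"];p=s["position"]; print(p)
a=ctrl.camera("side");b=ctrl.camera("top"); np.savez("im1.npz",top=b,side=a)
def gauge(z,col): # box outline at foot at height z, 
    return [(np.array([[*(p[:2]+R[:2,0]*i*.025+R[:2,1]*j*.005),h] for i,j in((1,1),(1,-1),(-1,-1),(-1,1))]),col) for h in(z,)]
ov=model()[5:8]+gauge(p[2]-.0515,(0,255,255))+gauge(p[2]+.0435,(0,255,255))
A=tile("side",a,(285,135,365,215),7,ov);B=tile("top",b,(350,160,390,220),6,ov)
h=A.shape[0];B=np.vstack([B,np.zeros((h-B.shape[0],B.shape[1],3),np.uint8)]);cv2.imwrite("pics/h1.png",np.hstack([A,B]));print(A.shape,B.shape)
E
```

```text
[ 0.57634858 -0.18225167  0.1157619 ]
(560, 560, 3) (560, 240, 3)
```

View pics/h1.png

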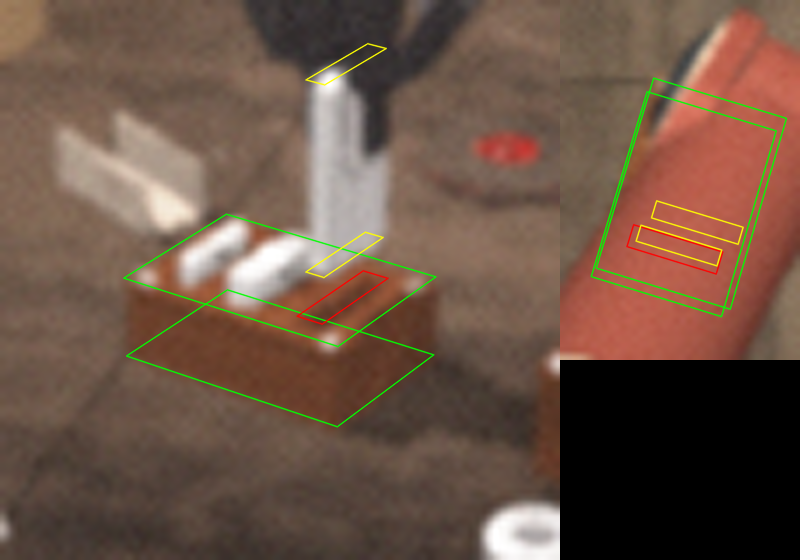

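The hovering gauge in h1 sits about 5 px (0.7 raw px) right of its overlay, and the rack about 6 px (0.9 raw px) below its own. That is a common calibration bias, so I'll measure the gauge-to-slot offset numerically.

```bash
cat > q.py <<'E'
from h import *
z=np.load("im0.npz"); z1=np.load("im1.npz")
def mask(n,hull,k=8,box=None):
    x0,y0,x1,y1=box; uv=(proj(n,hull)-[x0,y0]+.5)*k-.5
    m=np.zeros(((y1-y0)*k,(x1-x0)*k),np.uint8); cv2.fillConvexPoly(m,cv2.convexHull(np.round(uv*16).astype(np.int32)),255,cv2.LINE_AA,4); 
    return cv2.resize(m,(x1-x0,y1-y0),interpolation=cv2.INTER_AREA)/255.
from scipy.optimize import minimize
for n,box in(("top",(350,165,395,215)),("side",(295,155,355,205))):
    im=cv2.GaussianBlur(z[n],(0,0),.1).astype(float); x0,y0,x1,y1=box; f=im[y0:y1,x0:x1]; redn=f[:,:,0]-f[:,:,2]
    red=np.clip((redn-15)/45,0,1)
    # rack box silhouette
    def cost(x):
        m=mask(n,np.vstack([W(x,rect(0,0,.061,.042,.042)),W(x,rect(0,0,.061,.042,0))]),8,box)
        m2=cv2.GaussianBlur(m,(0,0),.6); inner=m2
        return np.sum(np.where(m2>.97,0,(np.maximum(red,0)-m2)**2))
    o=minimize(cost,RK,method="Nelder-Mead",options=dict(initial_simplex=[RK]+[list(np.array(RK)+d) for d in([.005,0,0],[0,.005,0],[0,0,.05])],xatol=1e-4))
    print(n,"rack",o.x.round(4),o.fun, "slot",W(o.x,[(-.036,0,.042)]).round(4))
    # slot by contrast
    g=f.mean(2); best=[]
    for dx in np.arange(-.008,.0081,.001):
        for dy in np.arange(-.01,.0101,.001):
            x=[RK[0],RK[1],RK[2]]; c=(-.036+dx,dy)
            a=mask(n,W(x,rect(*c,.007,.028,.042)),8,box); b=mask(n,W(x,rect(*c,.012,.033,.042)),8,box)-a
            best.append(((b*g).sum()/b.sum()-(a*g).sum()/a.sum(),round(dx*1e3),round(dy*1e3)))
    best.sort(); print("slot contrast d(mm, rack axes):",best[-4:])
g=z1["side"].astype(float).mean(2)
print("rows 160-176, cols 324-344"); print(g[160:178,324:344].astype(int))
p=[0.5763,-.1823]; print("pred foot corners",proj("side",W([*p,RK[2]],rect(0,0,.005,.025,.0643))).round(2).tolist()," up10:",proj("side",W([*p,RK[2]],rect(0,0,.005,.025,.0843))).round(2).tolist())
E
python3 q.py
```

```text
top rack [ 0.616  -0.1952 -0.3306] 304.8330056953422 slot [[ 0.5819 -0.1835  0.042 ]]
slot contrast d(mm, rack axes): [(np.float64(31.04798650606989), 3, 0), (np.float64(31.135708525578195), 2, 1), (np.float64(31.215843578031823), 3, 2), (np.float64(31.350787419888093), 3, 1)]
side rack [ 0.6115 -0.1917 -0.3384] 524.6322793696445 slot [[ 0.5775 -0.1798  0.042 ]]
slot contrast d(mm, rack axes): [(np.float64(20.477110458323864), -5, 9), (np.float64(20.555367682333554), -5, 6), (np.float64(20.61452049137), -5, 7), (np.float64(20.634428726308442), -5, 8)]
rows 160-176, cols 324-344
[[ 94  94 105 105 127 158 193 189 174 173 167 159 165 173 175 167 139 111
  111 116]
 [ 96  96 102 106 123 159 192 190 177 176 176 169 177 180 176 165 141 115
  111 109]
 [101 101 101 106 120 160 186 192 175 177 178 175 175 180 175 167 135 111
  110 110]
 [ 98 102 101 102 116 159 190 188 175 173 181 176 178 179 175 164 127 110
  111 105]
 [106 105 104 101 117 154 192 187 174 177 176 172 179 180 176 163 121 110
  108 101]
 [102 104 105 105 120 158 189 189 178 177 175 174 182 175 176 161 130 110
  109 107]
 [101
[... 485 characters left out ...]
 114 118
  117 114]
 [246 232 188 167 165 193 209 194 174 169 156 130 117 101 103 103 115 110
  111 112]
 [209 167 148 145 149 159 185 179 157 143 119 101 100  99 101 103 104 104
  103 111]
 [177 139 132 123 114 112 129 136 130 110  98  96  91  85  94  92  97  99
  106 118]
 [169 144 116  90  80  84  95 101 102 102  96  91  79  73  79  90  94 103
  117 139]
 [145 124  97  85  81  86  92  95  94  90  82  74  66  72  78  89  98  95
  103 127]
 [110  98  95  97  91  93  90  93  91  81  72  69  68  74  89  95  94  83
   74  79]]
pred foot corners [[339.26, 168.42], [336.71, 167.66], [328.22, 173.34], [330.8, 174.13]]  up10: [[339.35, 162.89], [336.78, 162.16], [328.22, 167.73], [330.83, 168.51]]
```

Call:
{"method": "servo_tool", "body": {
  "steps": [
    [-1,[0.12,0.12,0],[0,0,0]],
    [-1,[0,0,0.4],[0,0,0]],
    [-1,[0,0,0.33],[0,0,0]],
    [-1,[0,0,0],[0,0,0]],
    [-1,[0,0,0],[0,0,0]]
  ]
}}

```text
time: 9.65
position: [0.5806, -0.1805, 0.0975]
tool_rot: [[0.303, 0.953, -0.001], [0.953, -0.303, 0.0], [-0.0, -0.001, -1.0]]
ft_force: [0.1, 0.1, -2.0]
grip_width: 0.0094
grip_force: 59.3
```

```bash
python3 - <<'E'
from h import *
a=np.mean([ctrl.camera("side").astype(float) for _ in range(4)],0).astype(np.uint8); np.savez("im2.npz",side=a)
print(ctrl.get_state()["position"])
z=np.load("im0.npz")["side"]
cr=lambda im:cv2.resize(np.ascontiguousarray(im[160:196,310:350,::-1]),None,fx=10,fy=10,interpolation=cv2.INTER_CUBIC)
A=cr(z);B=cr(a)
for o in(A,B):
    for k in range(0,40,5): cv2.putText(o,str(310+k),(k*10+2,10),0,.35,(255,255,0),1)
    for k in range(0,36,5): cv2.putText(o,str(160+k),(0,k*10+9),0,.35,(0,255,255),1)
cv2.imwrite("pics/h2.png",np.hstack([A,B]))
E
```

```text
[ 0.58112894 -0.18075173  0.09835343]
```

View pics/h2.png

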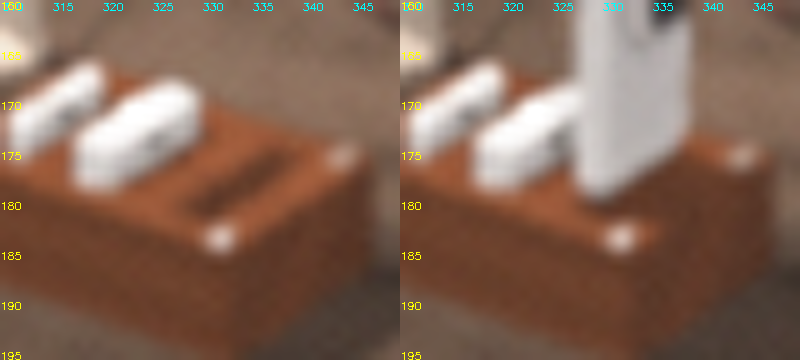

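h2 shows the slot mouth centred at about (333.7,178.0). The gauge foot, projected down to mouth height, is centred at about (333.3,177.4). The gauge therefore needs about -3 mm in rack x and +2 mm in rack y. I'll correct that and descend by feel.

Call:
{"method": "servo_tool", "body": {
  "steps": [
    [-1,[0.08,-0.12,0],[0,0,0]],
    [-1,[0,0,0.1],[0,0,0]],
    [-1,[0,0,0.1],[0,0,0]],
    [-1,[0,0,0.1],[0,0,0]],
    [-1,[0,0,0],[0,0,0]]
  ]
}}

```text
time: 10.35
position: [0.5784, -0.1776, 0.09]
tool_rot: [[0.303, 0.953, -0.001], [0.953, -0.303, 0.0], [-0.0, -0.001, -1.0]]
ft_force: [0.4, -0.3, -1.8]
grip_width: 0.0094
grip_force: 59.4
```

Call:
{"method": "servo_tool", "body": {
  "steps": [
    [-1,[0,0,0.1],[0,0,0]],
    [-1,[0,0,0],[0,0,0]]
  ]
}}

```text
time: 10.55
position: [0.5785, -0.1777, 0.0877]
tool_rot: [[0.303, 0.953, -0.001], [0.953, -0.303, 0.0], [-0.0, -0.001, -1.0]]
ft_force: [0.1, -0.6, -3.4]
grip_width: 0.009
grip_force: 59.4
```

Call:
{"method": "servo_tool", "body": {
  "steps": [
    [-1,[0,0,0.15],[0,0,0]],
    [-1,[0,0,0.15],[0,0,0]],
    [-1,[0,0,0],[0,0,0]]
  ]
}}

```text
time: 10.85
position: [0.5782, -0.1775, 0.0798]
tool_rot: [[0.303, 0.953, -0.002], [0.953, -0.303, 0.001], [0.0, -0.002, -1.0]]
ft_force: [-0.5, -0.1, -1.5]
grip_width: 0.009
grip_force: 59.4
```

Call:
{"method": "servo_tool", "body": {
  "steps": [
    [-1,[0,0,0.2],[0,0,0]],
    [-1,[0,0,0.2],[0,0,0]],
    [-1,[0,0,0.15],[0,0,0]],
    [-1,[0,0,0.1],[0,0,0]],
    [-1,[0,0,0],[0,0,0]]
  ]
}}

```text
time: 11.35
position: [0.5784, -0.1776, 0.0638]
tool_rot: [[0.303, 0.953, -0.001], [0.953, -0.303, 0.0], [-0.0, -0.001, -1.0]]
ft_force: [-0.5, 0.3, -1.2]
grip_width: 0.0094
grip_force: 59.4
```

Call:
{"method": "servo_tool", "body": {
  "steps": [
    [-1,[0,0,0.06],[0,0,0]],
    [-1,[0,0,0],[0,0,0]]
  ]
}}

```text
time: 11.55
position: [0.5787, -0.1778, 0.0628]
tool_rot: [[0.303, 0.953, -0.0], [0.953, -0.303, -0.0], [-0.0, -0.0, -1.0]]
ft_force: [-0.0, -0.1, -2.3]
grip_width: 0.0094
grip_force: 59.4
```

Call:
{"method": "servo_tool", "body": {
  "steps": [
    [-1,[0,0,0.06],[0,0,0]],
    [-1,[0,0,0],[0,0,0]]
  ]
}}

```text
time: 11.75
position: [0.579, -0.1779, 0.0616]
tool_rot: [[0.303, 0.953, 0.001], [0.953, -0.303, -0.0], [-0.0, 0.001, -1.0]]
ft_force: [0.5, -0.4, -1.1]
grip_width: 0.0095
grip_force: 59.5
```

Call:
{"method": "servo_tool", "body": {
  "steps": [
    [-1,[0,0,0.04],[0,0,0]],
    [-1,[0,0,0],[0,0,0]]
  ]
}}

```text
time: 11.95
position: [0.5791, -0.1779, 0.0615]
tool_rot: [[0.303, 0.953, 0.001], [0.953, -0.303, -0.0], [0.0, 0.001, -1.0]]
ft_force: [-0.8, 1.4, 4.6]
grip_width: 0.0092
grip_force: 60.3
```

Call:
{"method": "servo_tool", "body": {
  "steps": [
    [-0.6,[0,0,0],[0,0,0]],
    [-0.4,[0,0,0],[0,0,0]],
    [-0.2,[0,0,0],[0,0,0]],
    [-0.2,[0,0,0],[0,0,0]],
    [-0.2,[0,0,-0.5],[0,0,0]],
    [-0.2,[0,0,-1],[0,0,0]],
    [-0.2,[0,0,-1],[0,0,0]],
    [-0.2,[0,0,-1],[0,0,0]],
    [-0.2,[0,0,-1],[0,0,0]],
    [-0.2,[0,0,-1],[0,0,0]]
  ]
}}

```text
time: 12.95
position: [0.5787, -0.1779, 0.1999]
tool_rot: [[0.303, 0.953, 0.001], [0.953, -0.303, -0.0], [-0.0, 0.001, -1.0]]
ft_force: [0.7, -0.4, -0.7]
grip_width: 0.0344
grip_force: 0.0
```

```bash
cat > l.py <<'E'
from h import *
z=np.load("im0.npz")
# lever fit: boss/bore and arm from bright mask silhouettes, each camera
def sil(n,x,box,k=8):
    x0,y0,x1,y1=box; m=np.zeros(((y1-y0)*k,(x1-x0)*k),np.uint8)
    parts=[circ(0,0,.021,.037)+circ(0,0,.021,0)]
    c=[(0,0),(0,.1),(.024,.132),(.024,.182)]; w=[.008,.008,.005]
    for (a,b),h in zip(zip(c,c[1:]),w):
        a,b=np.array(a),np.array(b); t=(b-a)/np.linalg.norm(b-a); nn=np.array([t[1],-t[0]])*h
        parts.append([(*q,zz) for zz in(0,.028) for q in(a+nn,a-nn,b+nn,b-nn)])
    for p in parts:
        uv=(proj(n,W(x,p))-[x0,y0]+.5)*k-.5; cv2.fillConvexPoly(m,cv2.convexHull(np.round(uv*16).astype(np.int32)),255,cv2.LINE_AA,4)
    return cv2.GaussianBlur(cv2.resize(m,(x1-x0,y1-y0),interpolation=cv2.INTER_AREA)/255.,(0,0),.6)
from scipy.optimize import minimize
def run(dat):
    def cost(x): return sum(((sil(n,x,b)-f)**2).sum() for n,b,f in dat)
    o=minimize(cost,LV,method="Nelder-Mead",options=dict(initial_simplex=[LV]+[list(np.array(LV)+d) for d in([.005,0,0],[0,.005,0],[0,0,.05])],xatol=1e-4)); return o.x.round(4),round(o.fun,1)
D=[]
for n,box in(("top",(265,212,340,250)),("side",(322,200,375,260))):
    x0,y0,x1,y1=box; g=z[n][y0:y1,x0:x1].astype(float).mean(2); D.append((n,box,np.clip((g-85)/70,0,1)))
print("top",run(D[:1]),"side",run(D[1:]),"both",run(D))
E
python3 l.py; python3 - <<'E'
from h import *
p=ctrl.get_state(); print(p["position"],p["time"])
cv2.imwrite("pics/h3.png",np.hstack([tile("side",ctrl.camera("side"),(300,135,360,205),7,[]),tile("top",ctrl.camera("top"),(345,150,395,220),7,[])]))
E
```

```text
top (array([ 0.4506, -0.0173, -0.0938]), np.float64(32.6)) side (array([ 0.4485, -0.0161, -0.0909]), np.float64(63.7)) both (array([ 0.4497, -0.0175, -0.0897]), np.float64(107.9))
[ 0.57865817 -0.17786535  0.1998565 ] 12.95
```

View pics/h3.png

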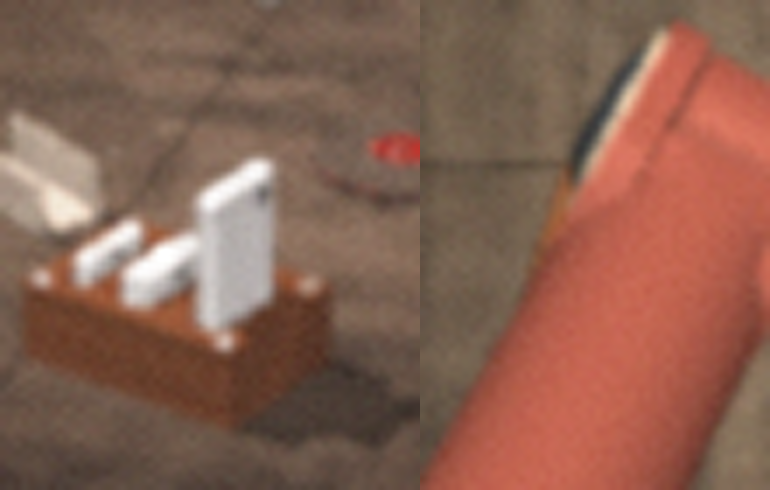

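h3's side view shows the gauge standing upright and deep in the front slot at (235,250), released. On to the lever.

Call:
{"method": "servo_tool", "body": {
  "steps": [
    [0.2,[0.83,-0.92,0],[0,0,0]],
    [0.2,[0.83,-0.92,0],[0,0,0]],
    [0.2,[0.83,-0.92,0],[0,0,0]],
    [0.2,[0.83,-0.92,0],[0,0,0]],
    [0.2,[0.83,-0.92,0],[0,0,0]],
    [0.2,[0.83,-0.92,0],[0,0,0]],
    [0.2,[0.83,-0.92,0],[0,0,0]],
    [0.2,[0.83,-0.92,0],[0,0,0]],
    [0.2,[0,0,0],[0,0,-0.78]],
    [0.2,[0,0,0],[0,0,-0.78]],
    [0.2,[0,0,1],[0,0,0]],
    [0.2,[0,0,1],[0,0,0]]
  ]
}}

```text
time: 14.25
position: [0.454, 0.0363, 0.1478]
tool_rot: [[0.089, 0.996, 0.002], [0.996, -0.089, 0.001], [0.001, 0.002, -1.0]]
ft_force: [-0.4, -0.7, 0.7]
grip_width: 0.0513
grip_force: 0.0
```

Call:
{"method": "servo_tool", "body": {
  "steps": [
    [0.2,[0,0,1],[0,0,0]],
    [0.2,[0,0,1],[0,0,0]],
    [0.2,[0,0,1],[0,0,0]],
    [0.2,[0,0,0.6],[0,0,0]],
    [0.2,[0,0,0],[0,0,0]],
    [0.2,[0,0,0],[0,0,0]]
  ]
}}

```text
time: 14.85
position: [0.4536, 0.036, 0.058]
tool_rot: [[0.09, 0.996, -0.0], [0.996, -0.09, -0.0], [-0.0, -0.0, -1.0]]
ft_force: [-0.0, 0.9, 1.0]
grip_width: 0.0514
grip_force: 0.0
```

Call:
{"method": "servo_tool", "body": {
  "steps": [
    [0.2,[0,0,0.8],[0,0,0]],
    [0.2,[0,0,0.8],[0,0,0]],
    [0.2,[0,0,0.4],[0,0,0]],
    [0.2,[0,0,0.1],[0,0,0]],
    [0,[0,0,0],[0,0,0]],
    [-0.48,[0,0,0],[0,0,0]],
    [-0.48,[0,0,0],[0,0,0]],
    [-0.48,[0,0,0],[0,0,0]]
  ]
}}

```text
time: 15.65
position: [0.4539, 0.0362, 0.0058]
tool_rot: [[0.089, 0.996, 0.001], [0.996, -0.089, 0.0], [0.0, 0.001, -1.0]]
ft_force: [-0.7, -0.3, -0.6]
grip_width: 0.0225
grip_force: 0.0
```

Call:
{"method": "servo_tool", "body": {
  "steps": [
    [-0.56,[0,0,0],[0,0,0]],
    [-0.56,[0,0,0],[0,0,0]]
  ]
}}

```text
time: 15.85
position: [0.4537, 0.0362, 0.0055]
tool_rot: [[0.09, 0.996, 0.0], [0.996, -0.09, -0.0], [0.0, 0.0, -1.0]]
ft_force: [-0.7, 0.1, 0.5]
grip_width: 0.019
grip_force: 0.0
```

Call:
{"method": "servo_tool", "body": {
  "steps": [
    [-0.56,[0,0,0.1],[0,0,0]],
    [-0.7,[0,0,0],[0,0,0]],
    [-1,[0,0,0],[0,0,0]],
    [-1,[0,0,0],[0,0,0]],
    [-1,[0,0,0],[0,0,0]]
  ]
}}

```text
time: 16.35
position: [0.453, 0.0362, 0.0027]
tool_rot: [[0.09, 0.996, -0.001], [0.996, -0.09, 0.0], [-0.0, -0.001, -1.0]]
ft_force: [-1.1, -0.8, 1.1]
grip_width: 0.0146
grip_force: 59.5
```

Call:
{"method": "servo_tool", "body": {
  "steps": [
    [-1,[0,0,-0.2],[0,0,0]],
    [-1,[0,0,-0.5],[0,0,0]],
    [-1,[0,0,-1],[0,0,0]],
    [-1,[0,0,-1],[0,0,0]],
    [-1,[0,0,-1],[0,0,0]],
    [-1,[0,0,-1],[0,0,0]],
    [-1,[0,0,-0.7],[0,0,0]],
    [-1,[0,0,0],[0,0,0]]
  ]
}}

```text
time: 17.15
position: [0.4546, 0.0362, 0.1393]
tool_rot: [[0.089, 0.996, 0.004], [0.996, -0.089, 0.0], [0.001, 0.004, -1.0]]
ft_force: [0.7, 0.4, -7.5]
grip_width: 0.0152
grip_force: 59.4
```

```bash
python3 - <<'E'
from h import *
s=ctrl.get_state(); print({k:np.round(s[k],3) for k in("time","position","ft_force","moment","grip_width","grip_force")})
E
```

```text
{'time': np.float64(17.15), 'position': array([0.455, 0.036, 0.139]), 'ft_force': array([ 0.663,  0.37 , -7.468]), 'moment': array([ 0.006, -0.077,  0.058]), 'grip_width': np.float64(0.015), 'grip_force': np.float64(59.419)}
```

Call:
{"method": "servo_tool", "body": {
  "steps": [
    [-1,[0.3,0.25,0],[0,0,0]],
    [-1,[0.6,0.51,0],[0,0,0.1]],
    [-1,[0.6,0.51,0],[0,0,0]],
    [-1,[0.6,0.51,0],[0,0,0]],
    [-1,[0.6,0.51,0],[0,0,0]],
    [-1,[0.6,0.51,0],[0,0,0]],
    [-1,[0.6,0.51,0],[0,0,0]],
    [-1,[0.6,0.51,0],[0,0,0]],
    [-1,[0.6,0.51,0],[0,0,0]],
    [-1,[0.6,0.51,0],[0,0,0.2]],
    [-1,[0.3,0.25,0],[0,0,0.2]],
    [-1,[0,0,0],[0,0,0.17]]
  ]
}}

```text
time: 18.35
position: [0.5951, 0.175, 0.1346]
tool_rot: [[0.18, 0.984, -0.004], [0.984, -0.18, 0.0], [-0.0, -0.004, -1.0]]
ft_force: [-1.1, 0.9, -6.6]
grip_width: 0.0151
grip_force: 59.3
```

Call:
{"method": "servo_tool", "body": {
  "steps": [
    [-1,[0,0,0.5],[0,0,0]],
    [-1,[0,0,0.5],[0,0,0]],
    [-1,[0,0,0.2],[0,0,0]],
    [-1,[0,0,0],[0,0,0]],
    [-1,[0,0,0],[0,0,0]]
  ]
}}

```text
time: 18.85
position: [0.5956, 0.172, 0.1077]
tool_rot: [[0.183, 0.983, -0.0], [0.983, -0.183, -0.0], [-0.0, -0.0, -1.0]]
ft_force: [0.6, -0.5, -7.0]
grip_width: 0.0153
grip_force: 59.2
```

Call:
{"method": "servo_tool", "body": {
  "steps": [
    [-1,[0.11,-0.08,0],[0,0,0]],
    [-1,[0,0,0.3],[0,0,0]],
    [-1,[0,0,0.4],[0,0,0]],
    [-1,[0,0,0.25],[0,0,0]],
    [-1,[0,0,0],[0,0,0]],
    [-1,[0,0,0],[0,0,0]],
    [-1,[0,0,0],[0,0,0]]
  ]
}}

```text
time: 19.55
position: [0.5946, 0.1753, 0.0843]
tool_rot: [[0.182, 0.983, 0.001], [0.983, -0.182, 0.0], [0.0, 0.001, -1.0]]
ft_force: [0.1, 0.3, -6.9]
grip_width: 0.0152
grip_force: 59.2
```

```bash
python3 - <<'E'
from h import *
s=ctrl.get_state(); p=s["position"];R=s["tool_rot"]; print({k:np.round(s[k],4) for k in("time","position","ft_force","moment")})
bore=p-.0535*R[:,0]; yaw=np.arctan2(R[1,1],R[0,1]); zb=p[2]-.0027; LVn=[bore[0],bore[1],yaw]
print("bore-pin",(bore-W(FX,[(-.012,-.079,0)])[0])[:2], np.degrees(yaw))
up=lambda l:[(x,y,z+zb) for x,y,z in l]
C=(0,255,255)
lev=[(W(LVn,up(circ(0,0,.021,.037))),C),(W(LVn,up(circ(0,0,.021,0))),C),(W(LVn,up(rect(.024,.157,.005,.025,.028))),C),(W(LVn,up(rect(.024,.157,.005,.025,0))),C)]
a=np.mean([ctrl.camera("side").astype(float) for _ in range(4)],0).astype(np.uint8);b=ctrl.camera("top"); np.savez("im3.npz",side=a,top=b)
fxm=model(g=1)[:5]
A=tile("side",a,(230,195,330,295),5,[]);B=tile("side",a,(230,195,290,295),5,[])
A2=tile("side",a,(230,205,330,295),4,[]);B2=tile("side",a,(230,205,330,295),4,fxm+lev); D=tile("top",b,(225,175,305,215),5,fxm+lev)
o=np.hstack([A2,B2]);D=np.hstack([D,np.zeros((200,400,3),np.uint8)]);cv2.imwrite("pics/h4.png",np.vstack([o,D]));print(np.vstack([o,D]).shape)
E
```

```text
{'time': np.float64(19.55), 'position': array([0.5946, 0.1753, 0.0843]), 'ft_force': array([ 0.1378,  0.2649, -6.93  ]), 'moment': array([-0.0157,  0.0392,  0.0666])}
bore-pin [ 0.00034153 -0.00023376] -10.510175462415313
(560, 800, 3)
```

View pics/h4.png

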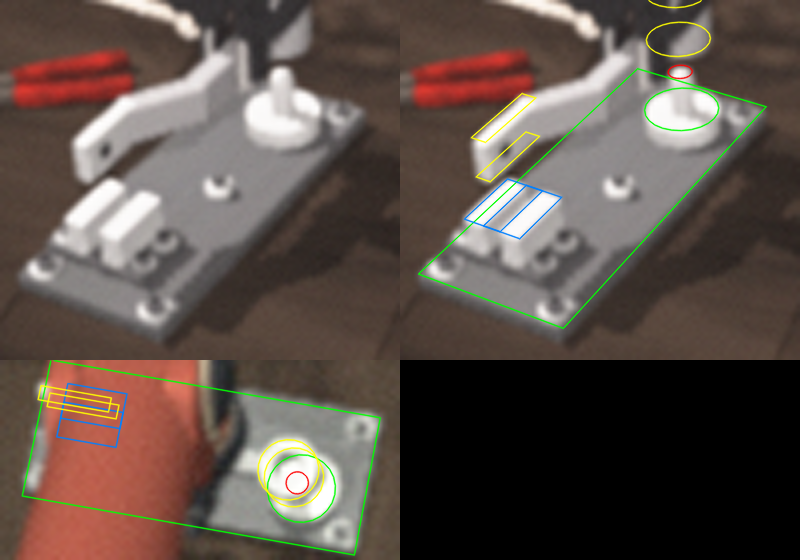

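h4 shows the lever where the arm's pose predicts: the tongue at (487,150) lies over the fork and level to within about 0.5 px. The boss's right edge at (312,30) matches the prediction, and the pin tip at (281,72) matches the model, with air between. The bore is under 3 mm from the pin axis and the underside about 25 mm above the tip, so I'm handing in.

```bash
python3 -c "
from bench import ctrl
print(ctrl.hand_in())"
```

```text
the job is handed in; nothing more can be done
None
```

I handed the job in at about 20 s with the gauge home in the smaller rack's front slot and the lever held level and still, bore over the pin with about 25 mm of air; the hand-in gave no verdict.

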